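# Lock the square pump housing with the socket extension

## Robot

A 7-joint arm with a two-finger parallel gripper is mounted at the origin on a cart in front of the work surface, level with it; the furniture and walls round the work are solid. World frame = base frame: x ahead of the robot, y to its left, z up, the work surface at z = 0. Lengths are in m, angles in degrees, forces in N, time in s.
With the tool pointing down it reaches from about 0.35 to 0.9 m from the base axis. Payload 8.1 kg.
Tool frame: the origin (TCP) lies at the very end of the fingers, on their centre line; the grasp point (between the pads) lies 19 mm behind it (robot.pinch_z is the distance from the TCP to the grasp point, in m); y points along the fingers, z is the direction in which the jaws open and shut, and the axes are right-handed (so a half turn about y gives the same grasp; the last joint's range is limited). The gripper opens to 85 mm and grips with 20 to 120 N. Pads are 22 mm wide; open, the fingers measure 114 mm over their backs; the gripper's body (76 mm by 85 mm) begins 54 mm behind the grasp point. The pads swing forward as they close: fully open they stand 13 mm farther back than shut.
Start: joints at [61.1, 24.895, 1.432, 90.138, -0.665, 64.973, -4.303], TCP at [0.244, -0.575, 0.231] pointing down, gripper open.
Joint ranges: [-149.89, 149.89], [-25.12, 119.58], [-72.63, 75.52], [4.76, 147.25], [-75.54, 255.54], [6.69, 114.76], [-157.13, 157.13]. Speed limits (degrees/s): [127.2, 127.2, 172.46, 172.46, 180, 180, 180].

## Interface

Orientations are given as [roll, pitch, yaw] about the fixed x, y, z axes, in that order (R = Rz(yaw) Ry(pitch) Rx(roll)).
In Python, from rig import status, vision, workorder, robot gives the robot as it stands.
- The arm moves only by the tool move_arm, never from a script. Its argument "rows" is a list of rows, each a list of 4 numbers: the shift along the tool's x, y, z in cm, then the turn about the tool's y in rad. In form: [[tx, ty, tz, roll], ...]. A call has 1 to 10 rows; each row is the pose to reach, as a shift and turn from the pose commanded when the call began, along the tool's axes at that moment; what a row does not reach only later rows make up. A row lasts 1/10 s, in which the tool goes at most 50 mm and 8.59 degrees, less where a joint would pass 70% of its speed; a pose out of reach is approached as far as the arm can. A call with a gripper value outside its range is refused whole. "gripper" is the opening in per cent of the stroke, from 0 (shut) to 100 (fully open), set as the call begins (left out, the last holds). The fingers move at their own pace and stop on an object; "newtons" is the grip in N (left out, the last holds). Time passes only in rows, so rows that repeat a pose let the fingers close. It gives the time, the measured TCP pose, the force and the opening at its end, in the units of the state.
- status.state(): the state, without advancing time (a new reading comes with each control period).
- vision.get_image(name): name is "scene" or "top" or "wrist"; returns a dict with "color" (420x560x3 uint8, red, green, blue), "depth" (420x560 float32, m along the optical axis (not along the pixel's ray), 0 where there is no reading), "vfov" (degrees; the focal length in pixels is half the picture's height over the tangent of half this angle, whatever the lens; pixels are square), "cx", "cy" (the principal point, pixels), "extrinsics" (4x4, takes a point from camera to world coordinates). Camera axes: x right, y up, looking along -z (the intrinsics and any distortion apply to the point x, -y, -z); pixel columns grow to the right and rows downward; lengths in m; the calibration is good to about 2 mm. A picture is of the moment at which its call begins.
- workorder.job_done(): hands the job in, once; it reports no verdict.
The state is a dict: "time_s": time; "q": joint angles; "dq": joint speeds; "joint_torque": joint torques, N m; "tcp_pos": TCP position; "eef_rot": TCP orientation; "ft_force": force on the tool from outside, world axes, zero at the start; "ft_torque": the same for the moment, N m; "finger_gap": opening from 0.0 (shut) to 1.0 (fully open).
Only numpy, scipy, OpenCV 4.12 (cv2) and the standard library are available. Lean on these libraries where they do the work, as an engineer would, in place of code of your own. Each camera call takes 0.05 s, during which the arm holds its last target. There are 200 camera calls.

## Task

Two pump housings stand on the bench, each with a long T-handled socket extension already seated on the nut at the bottom of its deep bore. Lock the nut of the square housing: turn its extension clockwise, seen from above, until the T-handle lies in line with the two raised index ribs on top of that housing. Leave the extension standing in its bore, fully down on the nut, and do not turn or shift the extension of the round housing.

Things in the scene. Friction and masses are not known exactly. Their poses are not given: they have to be found in the camera images.
- square_housing: Square metal pump housing, 94 x 94 mm, 110 mm high, 110 mm square foot, fixed. Origin: centre of its underside, on the bore axis; z up. Bore 52 mm wide, from the top to 15 mm above the bench. Two index ribs (18 x 6 mm, 4 mm high) on top, either side of the bore, in line along its x axis; hose port on the +x side. The other housing is round, 96 mm wide, as high, 0.2 m or more off.
- square_key: Loose extension in the square housing, 0.3 kg. Origin: centre of the socket's underside, 20 mm above the bench; z up. T-handle along its x, 110 mm long: hub 36 (x) x 18 (y) x 24 mm, its centre 157 mm above the origin, to grasp from above across y; bars 12, end knobs 16, shaft below 14 mm thick. Starts 34 to 72 degrees counterclockwise of the ribs. About 4 degrees of play and lean on the nut.
- square_nut (a joint): Turn of the square housing's nut since the start, rad, positive clockwise seen from above. A stop bars it counterclockwise at 0; the other stop is at 1.8. No spring, stays where it is left, takes about 0.12 N m. The nut, 22 mm square, is hidden under the socket and turns with it.
- round_key_end (a point): Centre of one end knob of the T-handle of the other extension (same shape and size), which stands in the round housing and must be left alone; 55 mm from that extension's axis, 177 mm above the bench.

How it is judged:
By the outcome, as a careful person would: the job done as asked, in the order asked, and still so for the second after the job is handed in, with the robot touching nothing.
It also fails if it takes over 29 s, if anything falls off the work surface, if the arm or the gripper's body presses on something with over 40 N, if the wrist force passes 120 N, or if a joint passes its speed limit or range.

## Working session

There is one attempt and no reset: what is moved stays moved. The work goes in short steps, Python scripts to look and compute and a tool call to move; the robot and the scene stay as the last step left them, time stands still between calls to the robot, and variables do not carry over. Pictures are saved under pics/ and viewed, and the job is handed in when it is done.

Besides the shell and the picture viewer there is one more tool, called after "Call:" by a JSON object that holds its "method" and its "body". move_arm: Moves the arm, as the interface text tells. Its arguments: {"type":"object","properties":{"rows":{"type":"array","items":{"type":"array","items":{"type":"number"}}},"gripper":{"type":"number"},"newtons":{"type":"number"}},"required":["rows"]}

```bash
mkdir -p pics; ls
cat > h.py <<'E'
import numpy as np, cv2
from rig import status, vision, workorder, robot
def grab(n,tag):
    d=vision.get_image(n); cv2.imwrite(f'pics/{tag}.png',d['color'][:,:,::-1]); np.savez(f'pics/{tag}.npz',**{k:v for k,v in d.items() if isinstance(v,(np.ndarray,float,int))}); return d
def cloud(d):
    h,w=d['depth'].shape; f=h/2/np.tan(np.radians(d['vfov'])/2)
    v,u=np.mgrid[:h,:w]; z=d['depth']
    P=np.stack([(u-d['cx'])*z/f,-(v-d['cy'])*z/f,-z,np.ones_like(z)],-1)
    return (P@np.array(d['extrinsics']).T)[...,:3]
E
python3 - <<'E'
from h import *
print(status.state())
for n in('scene','top','wrist'):
    d=grab(n,n+'0'); print(n,d.keys(),d['vfov'],d['cx'],d['cy'],d['extrinsics'])
E
```

```text
pics
{'time_s': 0.0, 'q': array([61.1007384 , 24.93696619,  1.42868414, 90.19001998, -0.66469528,
       64.97323719, -4.30296927]), 'dq': array([ 0.00683459, -0.04937968,  0.07238812,  0.03968379,  0.00563083,
       -0.01207004,  0.14031921]), 'joint_torque': array([-5.81218956e-04, -6.70469785e+01,  1.02486804e+00, -3.16219354e+01,
        1.55746134e-02,  1.23866988e-02,  4.43342749e-07]), 'tcp_pos': array([ 0.2441808 , -0.57476656,  0.23051375]), 'eef_rot': array([-9.00916341e+01, -7.37509458e-03, -1.56981411e+02]), 'ft_force': array([ 0.70574706, -0.17630887, -0.51928859]), 'ft_torque': array([-0.00952871, -0.02883385,  0.04033375]), 'finger_gap': 0.999306820131242}
scene dict_keys(['color', 'depth', 'vfov', 'cx', 'cy', 'extrinsics']) 43.37506448027378 277.6349030339607 201.19504086264251 [[-0.66824563  0.5065214  -0.54487049  0.03538389]
 [-0.7439263  -0.45041599  0.49365888  0.49347019]
 [ 0.0046304   0.73522888  0.67780311  0.77196238]
 [ 0.          0.          0.          1.        ]]
top dict_keys(['color', 'depth', 'vfov', 'cx', 'cy', 'extrinsics']) 44.160496718054404 284.55521406057846 208.01449028263974 [[ 0.00215103  0.98534564 -0.17055598  0.41238045]
 [-0.99938871  0.00806958  0.03401587  0.03634629]
 [ 0.0348937   0.17037855  0.98476067  1.01323611]
 [ 0.          0.          0.          1.        ]]
wrist dict_keys(['color', 'depth', 'vfov', 'cx', 'cy', 'extrinsics']) 69.70602641622679 276.23071177065157 204.9861974253225 [[ 0.39163609  0.88562883  0.24956511  0.30751821]
 [-0.92011891  0.37740778  0.10461623 -0.54849625]
 [-0.00153666 -0.27060107  0.96269035  0.37271512]
 [ 0.          0.          0.          1.        ]]
```

View pics/top0.png

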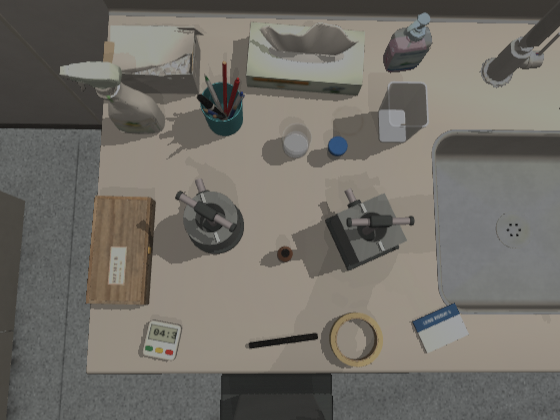

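View pics/scene0.png

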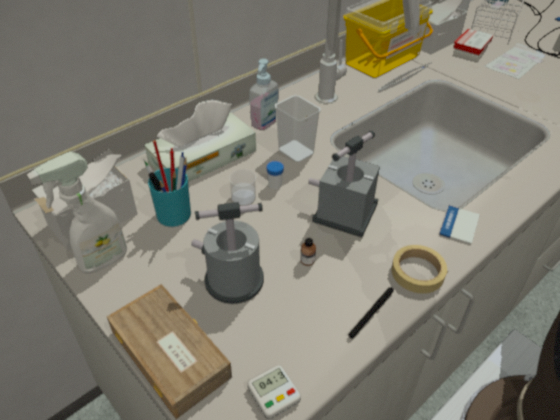

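Run:
```python
import sys
from h import *
for n in('top0','scene0'):
    d=dict(np.load(f'pics/{n}.npz')); P=cloud(d); 
    for nm,c in(('sq',(0.45,-0.15)),('rd',(0.45,0.17))):
        reg=(abs(P[...,0]-c[0])<.12)&(abs(P[...,1]-c[1])<.12)&(d['depth']>0)
        print(n,nm,'n',reg.sum())
        h=reg&(P[...,2]>.155)&(P[...,2]<.21); q=P[h]
        if len(q)<5: continue
        r=cv2.minAreaRect((q[:,:2]*1000).astype(np.float32)); print(' handle z',np.percentile(q[:,2],[5,50,95]),r)
        u,s,vt=np.linalg.svd(q[:,:2]-q[:,:2].mean(0),full_matrices=False);print(' axis',np.degrees(np.arctan2(vt[0,1],vt[0,0])),q[:,:2].mean(0))
        t=reg&(P[...,2]>.1)&(P[...,2]<.111+.006); q=P[t]; print(' top',np.percentile(q[:,2],[5,50,95]),cv2.minAreaRect((q[:,:2]*1000).astype(np.float32)))
    if n=='top0':
        im=d['color'][170:290,300:440,::-1]
    else: im=d['color'][120:240,290:410,::-1]
    cv2.imwrite(f'pics/z_{n}.png',cv2.resize(cv2.convertScaleAbs(im,alpha=1.6),None,fx=5,fy=5,interpolation=2))
```

```text
top0 sq n 15674
 handle z [0.1781659  0.18393287 0.19018247] ((534.810791015625, -148.7852325439453), (109.61643981933594, 18.132978439331055), 89.94147491455078)
 axis -88.28742699085826 [ 0.53485362 -0.14756106]
 top [0.10641969 0.11002779 0.11307268] ((535.818359375, -148.94943237304688), (94.01771545410156, 94.99846649169922), 23.77720832824707)
top0 rd n 16828
 handle z [0.17811989 0.1844259  0.19059699] ((548.6172485351562, 134.25399780273438), (105.08574676513672, 18.085378646850586), 59.07186508178711)
 axis -119.92765239160337 [0.54551708 0.13003909]
 top [0.10706252 0.11009568 0.11310981] ((536.11962890625, 136.0358428955078), (67.04307556152344, 94.73092651367188), 0.507652759552002)
scene0 sq n 12521
 handle z [0.16832455 0.18154102 0.18930608] ((532.916259765625, -148.4826202392578), (18.762903213500977, 110.76671600341797), 2.062379837036133)
 axis 90.99953238270912 [ 0.53046734 -0.14378211]
 top [0.10200232 0.10929136 0.11222101] ((533.6312255859375, -149.87905883789062), (94.51728057861328, 99.32780456542969), 22.878835678100586)
scene0 rd n 18928
 handle z [0.16628132 0.1812699  0.18948624] ((548.1214599609375, 135.92193603515625), (108.61848449707031, 20.526927947998047), 61.40987777709961)
 axis -119.89318133930756 [0.54392138 0.13631382]
 top [0.10220023 0.10950805 0.11221534] ((535.2504272460938, 136.50335693359375), (69.3082046508789, 96.26455688476562), 0.0805499404668808)
```

View pics/z_top0.png

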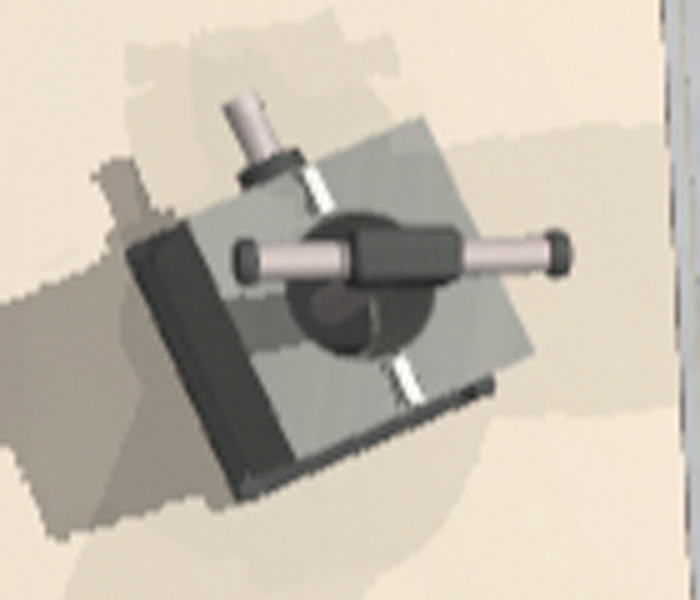

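View pics/z_scene0.png

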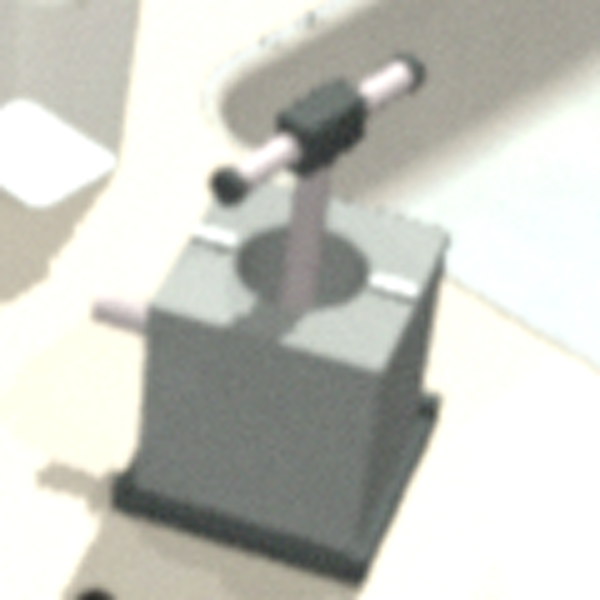

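Call:
{"method": "move_arm", "body": {"rows": [[-4,-2,-2.6,-0.1],[-8,-2,-5.2,-0.22],[-12,-2,-7.7,-0.34],[-16,-2,-10.3,-0.46],[-20,-2,-12.9,-0.58],[-24,-2,-15.5,-0.7],[-28,-2,-18,-0.82],[-32,-2,-20.6,-0.94],[-36,-2,-23.2,-1.06],[-40,-2,-25.7,-1.17]]}}

```text
time_s: 1.15
tcp_pos: [0.5127, -0.1805, 0.2513]
eef_rot: [-90.0, -0.0, -89.7]
ft_force: [0.6, -0.9, -0.2]
finger_gap: 0.998
```

Call:
{"method": "move_arm", "body": {"rows": [[0,0,0,0],[0,0,0,0]]}}

```text
time_s: 1.35
tcp_pos: [0.5124, -0.1811, 0.251]
eef_rot: [-90.0, 0.0, -89.8]
ft_force: [-0.6, -0.4, -0.0]
finger_gap: 1.002
```

Run:
```python
from h import *
s=status.state(); print(s['time_s'],s['q'],s['tcp_pos'],s['eef_rot'],s['ft_force'])
for n in('wrist','top'):
    d=grab(n,n+'1'); P=cloud(d); c=(.535,-.149)
    reg=(abs(P[...,0]-c[0])<.075)&(abs(P[...,1]-c[1])<.075)&(d['depth']>0)
    h=reg&(P[...,2]>.16)&(P[...,2]<.195); q=P[h]
    if len(q)>20:
      print(n,len(q),np.percentile(q[:,2],[5,50,95]),cv2.minAreaRect((q[:,:2]*1000).astype(np.float32)))
    t=reg&(P[...,2]>.1)&(P[...,2]<.117);q=P[t]
    if len(q)>20: print(cv2.minAreaRect((q[:,:2]*1000).astype(np.float32)))
```

```text
1.35 [ 31.21538584  18.320966   -22.6175054   98.48094609   7.66356157
  64.75894631   6.533553  ] [ 0.51237945 -0.18112497  0.25097963] [-9.00338486e+01  2.13617401e-02 -8.98145521e+01] [-0.62815255 -0.40652144 -0.03377687]
wrist 3187 [0.17822293 0.1828836  0.18904206] ((535.50634765625, -150.27191162109375), (17.776700973510742, 109.81414031982422), 1.9248851537704468)
((535.9180297851562, -150.46841430664062), (94.29058074951172, 94.4443359375), 23.809579849243164)
top 596 [0.17820021 0.18415956 0.19019082] ((535.0850830078125, -148.45343017578125), (17.45184326171875, 109.31065368652344), 1.071637511253357)
((535.886474609375, -149.1580810546875), (93.98209381103516, 95.41436767578125), 23.791107177734375)
```

View pics/wrist1.png

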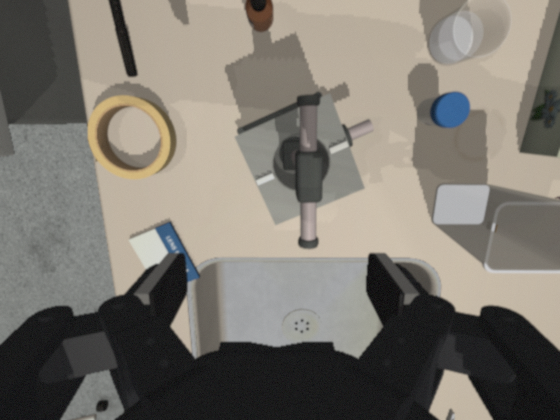

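Call:
{"method": "move_arm", "body": {"rows": [[-1.6,0,1.2,-0.02],[-3.2,0,2.3,-0.02],[-3.2,0,2.3,-0.02],[-3.2,2,2.3,-0.02],[-3.2,4,2.3,-0.02],[-3.2,6,2.3,-0.02],[-3.2,7.5,2.3,-0.02],[-3.2,8.5,2.3,-0.02],[-3.2,9.1,2.3,-0.02],[-3.2,9.1,2.3,-0.02]]}}

```text
time_s: 2.45
tcp_pos: [0.5347, -0.1506, 0.1599]
eef_rot: [-90.1, 0.0, -88.8]
ft_force: [-0.1, -0.9, 0.7]
finger_gap: 1.004
```

Call:
{"method": "move_arm", "body": {"rows": [[0,0,0,0],[0,0,0,0],[0,0,0,0],[0,0,0,0],[0,0,0,0],[0,0,0,0],[0,0,0,0],[0,0,0,0]], "gripper": 0, "newtons": 40}}

```text
time_s: 3.25
tcp_pos: [0.5353, -0.1503, 0.1607]
eef_rot: [-90.0, -0.0, -88.8]
ft_force: [-0.5, 0.1, 5.2]
finger_gap: 0.205
```

Run:
```python
from h import *
s=status.state(); print(s)
for n in('wrist','scene'): grab(n,n+'2')
a=cv2.imread('pics/scene2.png')[100:260,270:430]; cv2.imwrite('pics/z2.png',cv2.resize(a,None,fx=3.5,fy=3.5,interpolation=2))
```

```text
{'time_s': 3.25, 'q': array([ 26.80845051,  24.51603488, -22.52095966, 103.51127719,
        11.31713181,  54.14230544,   0.65481288]), 'dq': array([ 0.06032923,  0.00824871, -0.06874969, -0.04364082, -0.03329999,
        0.02189575, -0.02968147]), 'joint_torque': array([-4.25584184e-02, -5.77891660e+01, -4.52360362e+00, -2.62167156e+01,
        5.07551723e-02, -1.75020215e-01,  2.39470380e-02]), 'tcp_pos': array([ 0.53532094, -0.15031391,  0.16065376]), 'eef_rot': array([-8.99644052e+01, -1.11988527e-02, -8.88037176e+01]), 'ft_force': array([-0.49601697,  0.13028041,  5.17465159]), 'ft_torque': array([ 0.03428717,  0.08043753, -0.02459641]), 'finger_gap': 0.20471865659389146}
```

View pics/z2.png

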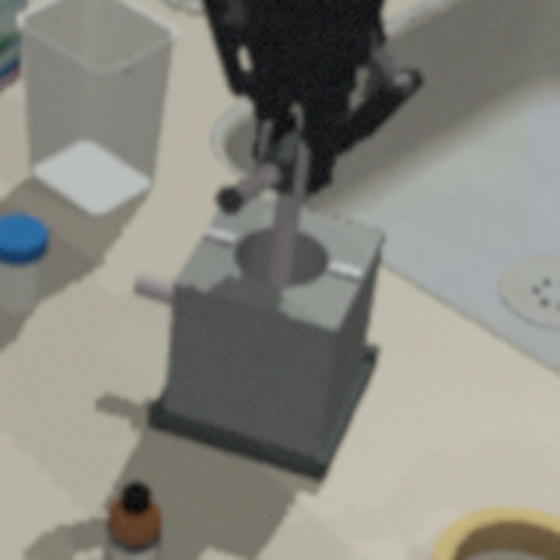

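View pics/wrist2.png

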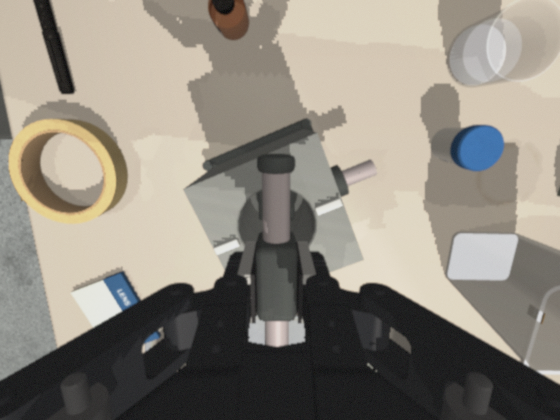

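Call:
{"method": "move_arm", "body": {"rows": [[0,0,0,0.06],[0,0,0,0.12],[0,0,0,0.18],[0,0,0,0.24],[0,0,0,0.3],[0,0,0,0.36],[0,0,0,0.42],[0,0,0,0.48],[0,0,0,0.54],[0,0,0,0.6]]}}

```text
time_s: 4.35
tcp_pos: [0.5354, -0.1503, 0.1607]
eef_rot: [-89.9, 0.0, -123.3]
ft_force: [0.8, -0.1, 5.1]
finger_gap: 0.21
```

Call:
{"method": "move_arm", "body": {"rows": [[0,0,0,0.06],[0,0,0,0.12],[0,0,0,0.18],[0,0,0,0.24],[0,0,0,0.3],[0,0,0,0.36],[0,0,0,0.42],[0,0,0,0.48],[0,0,0,0.54],[0,0,0,0.576]]}}

```text
time_s: 5.35
tcp_pos: [0.5355, -0.1503, 0.1607]
eef_rot: [-90.0, 0.0, -156.3]
ft_force: [0.4, 0.4, 4.6]
finger_gap: 0.205
```

Call:
{"method": "move_arm", "body": {"rows": [[0,0,0,0],[0,0,0,0],[0,0,0,0]]}}

```text
time_s: 5.65
tcp_pos: [0.5355, -0.1503, 0.1607]
eef_rot: [-90.0, 0.0, -156.1]
ft_force: [1.1, 0.6, 5.0]
finger_gap: 0.2
```

```bash
cat > m.py <<'E'
from h import *
import sys
t=sys.argv[1]
s=status.state(); print(s['time_s'],s['tcp_pos'],s['eef_rot'],s['ft_force'],s['ft_torque'],s['finger_gap'])
for n in('wrist','top','scene'):
    d=grab(n,n+t); P=cloud(d); c=(.5355,-.1495)
    reg=(np.hypot(P[...,0]-c[0],P[...,1]-c[1])<.066)&(d['depth']>0)
    q=P[reg&(P[...,2]>.165)&(P[...,2]<.195)]
    if len(q)>20: print(n,len(q),np.percentile(q[:,2],[1,50,99]),cv2.minAreaRect((q[:,:2]*1000).astype(np.float32)))
    q=P[reg&(P[...,2]>.1)&(P[...,2]<.117)]
    if len(q)>20: print('  top',cv2.minAreaRect((q[:,:2]*1000).astype(np.float32)))
E
python3 m.py 3
```

```text
5.65 [ 0.53546979 -0.15035     0.16067014] [-8.99659946e+01  4.58586962e-02 -1.56130692e+02] [1.11064519 0.63221809 4.95191192] [ 0.026152   -0.08650361 -0.05131365] 0.2002296100627614
wrist 7985 [0.16807025 0.18364422 0.19375149] ((543.5972290039062, -146.49891662597656), (90.7610092163086, 42.63707733154297), 41.551544189453125)
  top ((536.0399169921875, -150.74948120117188), (94.05952453613281, 94.41693878173828), 23.990087509155273)
top 303 [0.17003257 0.18179047 0.18660012] ((532.8321533203125, -142.88107299804688), (110.08212280273438, 26.99563217163086), 24.827659606933594)
  top ((535.0341186523438, -147.46560668945312), (93.7964096069336, 91.81935119628906), 23.785844802856445)
scene 498 [0.16630998 0.1806469  0.19316405] ((530.87451171875, -144.8370361328125), (109.10293579101562, 37.710628509521484), 35.07467269897461)
  top ((534.3408203125, -149.69667053222656), (95.34730529785156, 100.34574890136719), 23.631296157836914)
```

View pics/wrist3.png

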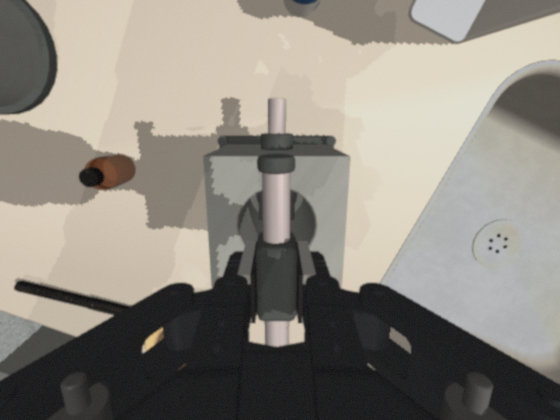

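The wrist view shows the handle at column 277 running over the port and rib, in line with the housing. I'll release and retreat.

Call:
{"method": "move_arm", "body": {"rows": [[0,0,0,0],[0,0,0,0],[0,0,0,0],[0,0,0,0],[0,0,0,0],[0,0,0,0],[0,0,0,0],[0,0,0,0]], "gripper": 100}}

```text
time_s: 6.6
tcp_pos: [0.535, -0.1503, 0.1603]
eef_rot: [-90.0, -0.0, -156.2]
ft_force: [0.9, -1.1, 0.6]
finger_gap: 0.999
```

Call:
{"method": "move_arm", "body": {"rows": [[0,-1,0,0],[0,-2.5,0,0],[0,-5,0,0],[0,-8,0,0],[0,-11,0,0],[3,-12,0,0],[6,-12,0,0],[6,-12,0,0],[6,-12,0,0]]}}

```text
time_s: 7.5
tcp_pos: [0.48, -0.1748, 0.2812]
eef_rot: [-90.0, 0.1, -156.2]
ft_force: [1.0, 0.4, 0.2]
finger_gap: 1.003
```

```bash
python3 m.py 4
python3 - <<'E'
from h import *
d=dict(np.load('pics/top4.npz'));P=cloud(d)
m=(abs(P[...,0]-.545)<.12)&(abs(P[...,1]-.13)<.12)&(P[...,2]>.155)&(P[...,2]<.21);q=P[m];print('round',cv2.minAreaRect((q[:,:2]*1000).astype(np.float32)))
E
```

```text
7.5 [ 0.48000567 -0.17478495  0.28124081] [-8.99541163e+01  5.84423771e-02 -1.56245416e+02] [0.96314311 0.36259727 0.23824255] [ 0.04426068 -0.05339079  0.06860442] 1.0031348195357426
wrist 2665 [0.17693857 0.18312869 0.18955474] ((535.7307739257812, -150.80029296875), (109.8846664428711, 17.909334182739258), 24.20831871032715)
  top ((535.857666015625, -150.7919158935547), (93.3119888305664, 94.23828125), 23.80164909362793)
top 613 [0.16960504 0.18365205 0.19132386] ((537.88623046875, -147.98321533203125), (104.84684753417969, 18.558483123779297), 24.723236083984375)
  top ((535.80224609375, -149.14041137695312), (93.96549987792969, 95.27122497558594), 23.647756576538086)
scene 548 [0.16713738 0.18114229 0.1905338 ] ((533.3523559570312, -147.81057739257812), (110.1628189086914, 19.697799682617188), 23.42486000061035)
  top ((533.8973388671875, -148.49057006835938), (94.89193725585938, 98.53956604003906), 23.807300567626953)
round ((549.8150024414062, 135.98135375976562), (109.51995086669922, 17.99310874938965), 59.269046783447266)
```

View pics/wrist4.png

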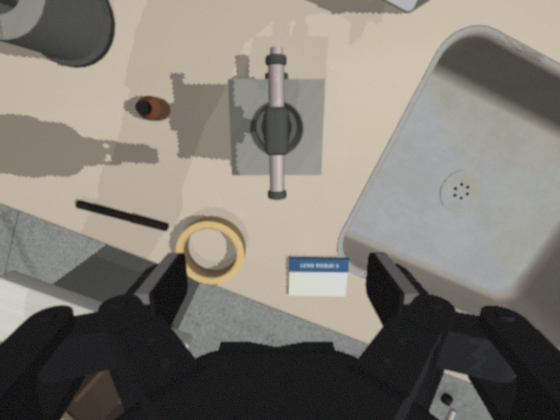

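The handle now lies over both ribs at 24.2° against 23.8° for the housing, upright and at the same height as before, so I'm handing the job in.

```bash
python3 -c "
from rig import workorder; print(workorder.job_done())"
```

```text
the job is handed in; nothing more can be done
None
```

I gripped the hub of the square housing's extension from above, turned it about 67° clockwise, released it and backed the arm off. The job is handed in, at about 7.6 s on the robot's clock.

- **Alignment:** the wrist camera put the T-handle at 24.2° and the housing at 23.8°. The scene camera gave 23.4° and 23.8°. The top camera, with a partly hidden handle, gave 24.7° and 23.6°. All three agree within about 1°.
- **Seating:** the handle's height is unchanged from before the turn, and its centre is within a few millimetres of the bore axis, so the extension is standing fully down.
- **Round housing:** the robot never went near its extension. Its handle measured 59.3°, against 59.1° at the start, which is within measurement noise.
- **Forces:** the wrist force readings after each move did not exceed about 5 N.
- **Not checked:** I could not see the nut's own angle. It may lag the handle by up to the roughly 4° of play.

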